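Probe into the soak crock, safety cap off the sanitiser tub

TASK

Get the probe thermometer ready for sanitising: stand it upright, probe down, in the soak crock and let go of it. Then open the square tub of sanitising tablets without taking it out of its steel bracket: push its safety cap down against the spring, turn it anticlockwise (seen from above) while it is down until it is free, lift it off and finish while still holding it level, well clear above the open tub. Leave the crock standing and the mustard jar, cheese wedge and price stand where they are.

Things in the scene. Friction and masses are not known exactly. Their poses are not given: they have to be found in the camera images.
- thermometer: digital probe thermometer lying flat on the wooden ledge, 170 mm long, 70 g. Origin mid-length, on its underside; y axis from probe tip to head, z up as it lies. White head 24 mm wide (x), 14 mm thick (z), y = +15 to +85 mm; steel probe, a 3.6 mm rod 6 mm above the underside, y = -85 to +15 mm. The tip points roughly to the robot's right.
- probe_tip (a point): tip of the steel probe of the thermometer
- crock: white stoneware soak crock, a loose round pot 73 mm across, 125 mm high, 0.85 kg; inner width about 57 mm, inner floor 9 mm above its underside. Origin at the centre of its underside, z up. The bare probe is 100 mm long, so the foot of the head enters the crock and about 50 mm of head stands out.
- crock_mouth (a point): centre of the crock's mouth, level with its rim, 125 mm above its underside
- bracket: square pocket of sheet steel screwed to the ledge, 88 x 88 mm, 42 mm high; it keeps the tub from turning. Origin at the centre of its underside; pocket floor 2.5 mm up. Bracket and crock stand one on the robot's left, the other on its right, either way round. (A tall till stands close behind the ledge, straight ahead and to the right: keep the gripper's body clear of it.)
- tub: white plastic tub, loose in the bracket with 1.5 mm play; square body 80 x 80 mm, 0.5 to 1 kg. Origin at the centre of its underside, z up; shoulder 92 mm up, round neck 40 mm across, rim 117.5 mm up. Three lugs on the neck hook over lugs in the cap: a 3.5 mm deep tooth on the anticlockwise side, a longer end stop on the clockwise side.
- cap: white ribbed round safety cap on the tub's neck, 58 mm across, 30 mm high, 60 g, two raised arrows on top. Origin at the centre of its underside (100 mm above the tub's underside while locked), z up. Locked, its x axis lies along the tub's x and a spring holds it up in notches; pulled or turned without pushing it stays locked. Once free it lifts straight off.
- cap_top (a point): centre of the cap's flat top, 30 mm above its underside. To free the cap: push it down 4 to 6 mm, keep it down and turn it anticlockwise seen from above; past about 35 degrees it is out of the notches, at about 85 degrees it meets the next stop; 60 degrees is right.
- cap_spring (a joint): travel of the sprung disc inside the cap, m: about 0 while the cap sits locked, 0.006 when it is pressed down to its stop, -0.002 when the cap is off. 1100 N/m and 5 N at 0: pushing the cap down takes 9 N at 4 mm, 12 N at 6 mm.
- mustard_jar: bystander: jar of mustard with a white lid, 72 mm across, 94 mm high, on the black worktop behind the ledge. Origin at the centre of its underside.
- cheese_wedge: bystander: wrapped wedge of cheese, 118 x 78 x 53 mm, on the ledge at the left end. Origin at the centre of its underside.
- price_stand: bystander: little slate card in a wooden foot, 24 x 70 x 64 mm, on the black worktop behind the ledge. Origin at the centre of its underside.
There are look-alikes about, which are no part of the job. What is shaped like the crock but green is not meant.

How it is judged:
On the way, in this order (a step that is already met when the one before it is completed fails the run):
1. the thermometer stands in the crock, probe down, and is let go (angle between thermometer's own y axis and vertical below 0.45 rad and horizontal distance between probe_tip and crock below 0.032 m and z of probe_tip in the frame of crock below 0.03 m and contact force between the fingers and thermometer below 0.1 N), for 0.2 s.
2. the locked cap is pressed down on the tub against its spring (value of joint cap_spring above 0.003 m and angle between the x axis of cap and the x axis of tub, either way round below 0.3 rad), for 0.05 s.
3. the cap, still on the neck, is turned out of its notches (angle between the x axis of cap and the x axis of tub, either way round above 0.4 rad and z of cap in the frame of tub below 0.112 m), for 0.05 s.
At the end, for the whole second after the job is handed in: The fingers hold the cap still, level within 14 degrees, 22 mm or more clear above the neck and within 50 mm of the tub's axis; the tub is seated in its bracket; the thermometer stands in the upright crock, tip within 20 mm of its floor, within 26 degrees of upright (z of cap in the frame of tub above 0.14 m and horizontal distance between cap and tub below 0.05 m and angle between cap's own z axis and vertical below 0.25 rad and contact force between the fingers and cap above 1 N and contact force between cap and tub below 0.1 N and linear speed of each of cap, thermometer below 0.03 m/s and z of tub in the frame of bracket below 0.008 m and angle between tub's own z axis and vertical below 0.06 rad and angle between thermometer's own y axis and vertical below 0.45 rad and horizontal distance between probe_tip and crock below 0.032 m and z of probe_tip in the frame of crock below 0.03 m and angle between crock's own z axis and vertical below 0.1 rad and height (world z) of crock below 0.01 m); the arm keeps its last pose, push and grip.
It fails at once if the tub is pulled up out of its bracket (z of tub in the frame of bracket above 0.02 m).
It fails at once if the crock is tipped (angle between crock's own z axis and vertical above 0.35 rad).
It fails at once if the mustard jar, cheese wedge or price stand is moved more than 3 cm (distance of any of mustard_jar, cheese_wedge, price_stand from where it was at the start of the episode above 0.03 m).
It also fails if it takes over 67 s, if anything falls off the work surface, if the arm or the gripper's body presses on something with over 40 N, if the wrist force passes 120 N, or if a joint passes its speed limit or range.

ROBOT

A 7-joint arm with a two-finger parallel gripper is mounted at the origin on a cart in front of the work surface, level with it; the furniture and walls round the work are solid. World frame = base frame: x ahead of the robot, y to its left, z up, the work surface at z = 0. Lengths are in m, angles in rad, forces in N, time in s.
With the tool pointing down it reaches from about 0.425 to 1.025 m from the base axis. Payload 9.4 kg.
Tool frame: the origin (TCP) lies on the centre line of the jaws, within the pads' length; the fingertips stand 11 mm ahead of it and the grasp point (between the pads) lies 8 mm behind it; z points along the fingers, y is the line along which they close (so a half turn about z gives the same grasp; the last joint's range is limited). The gripper opens to 93 mm and grips with 3 to 60 N. Pads are 15 mm wide; open, the fingers measure 128 mm over their backs; the gripper's body (75 mm by 188 mm) begins 65 mm behind the grasp point.
Start: joints at [-1.294, 0.599, -0.003, 1.599, 0.002, 0.943, -0.08], TCP at [0.251, 0.68, 0.203] pointing down, gripper open.
Joint ranges: [-2.57, 2.57], [-0.35, 1.97], [-1.29, 1.29], [0.11, 2.56], [-1.05, 4.19], [0.11, 1.86], [-2.63, 2.63]. Speed limits (rad/s): [2.22, 2.22, 3.01, 3.01, 3.14, 3.14, 3.14].

INTERFACE

Orientations are given as a unit quaternion [w, x, y, z].
In Python, from rig import read_state, grab_frame, camera_info, job_done gives the robot as it stands. The module is installed in compiled form; this text tells all that it offers.
- The arm moves only by the tool drive_tool, never from a script. Its argument "moves" is text: rows parted by semicolons, each of 7 numbers parted by spaces: the shift along the tool's x, y, z normalised to -1 to 1, where 1 is 800 mm, then the turn, a rotation vector about the tool's x, y, z normalised to -1 to 1, where 1 is 2 pi rad, then the opening, from 0 (shut) to 1 (fully open). In form: x y z ax ay az gripper; .... A call has 1 to 20 rows; each row is the pose to reach, as a shift and turn from the pose commanded when the call began, along the tool's axes at that moment, turning the shorter way round; what a row does not reach only later rows make up. A row lasts 1/12 s, in which the tool goes at most 41.7 mm and 7.16 degrees, less where a joint would pass 70% of its speed; a pose out of reach is approached as far as the arm can. A call with a number of a shift or a turn outside -1 to 1 is refused whole. A call with a gripper value outside its range is refused whole. The fingers move at their own pace and stop on an object; "squeeze" is the grip in N (left out, the last holds). Time passes only in rows, so rows that repeat a pose let the fingers close. It gives the time, the measured TCP pose, the force, the opening and the grip force at its end, in the units of the state.
- read_state(): the state, without advancing time (a new reading comes with each control period).
- grab_frame(name): name is "scene" or "side" or "wrist"; returns the picture (400x640x3 uint8, blue, green, red); there is no depth.
- camera_info(name): a dict with "intrinsics" (3x3 intrinsics, pixels), "k1" (the pictures are not rectified: a ray, as slopes to the right and down, at radius r is drawn at 1 + k1 r^2 times it, then the intrinsics apply), "rvec" (rotation vector, rad) and "tvec" (3), from world to camera coordinates, as OpenCV has them. Camera axes: x right, y down, z forward; pixel columns grow to the right and rows downward; lengths in m; the calibration is good to about 2 mm. A picture is of the moment at which its call begins: read the wrist's pose just before it. camera_info takes no time and is no camera call; for the wrist camera it gives the pose at the moment of the call.
- job_done(): hands the job in; it is judged then, once.
The state is a dict: "time_s": time; "joint_pos": joint angles; "dq": joint speeds; "joint_efforts": joint torques, N m; "tool_pos": TCP position; "eef_rot": TCP orientation; "contact_force": force on the tool from outside, world axes, zero at the start; "moment": the same for the moment, N m; "gripper_width": opening from 0.0 (shut) to 1.0 (fully open); "gripper_force": force on a finger pad.
Only numpy, scipy, OpenCV 4.12 (cv2) and the standard library are available. Lean on these libraries where they do the work, as an engineer would, in place of code of your own. Each camera call takes 0.05 s, during which the arm holds its last target. There are 200 camera calls.

## Working session

There is one attempt and no reset: what is moved stays moved. The work goes in short steps, Python scripts to look and compute and a tool call to move; the robot and the scene stay as the last step left them, time stands still between calls to the robot, and variables do not carry over. Pictures are saved under pics/ and viewed, at most 10 in all, crops included, and the job is handed in when it is done.

Besides the shell and the picture viewer there is one more tool, called after "Request:" by a JSON object that holds its "method" and its "body", one argument or row to a line. drive_tool: Moves the arm, as the interface text tells. Scaled input: -1 to 1 covers 800 mm each way for a shift and 2 pi rad each way for a turn. Its arguments: {"type":"object","properties":{"moves":{"type":"string"},"squeeze":{"type":"number"}},"required":["moves"]}

```bash
mkdir -p pics; cat > h.py <<'E'
import numpy as np, cv2
from rig import *
from scipy.spatial.transform import Rotation as R
def cam(n):
    c=camera_info(n); return np.array(c["intrinsics"]),c["k1"],cv2.Rodrigues(np.array(c["rvec"],float))[0],np.array(c["tvec"],float).ravel()
def ray(c,u,v):
    K,k1,Rm,t=c
    p=cv2.undistortPoints(np.array([[[u,v]]],float),K,np.array([k1,0,0,0.]))[0,0]
    return -Rm.T@t, Rm.T@np.array([p[0],p[1],1.])
def plane(c,u,v,z):
    o,d=ray(c,u,v); return o+d*(z-o[2])/d[2]
def proj(c,P):
    K,k1,Rm,t=c
    return cv2.projectPoints(np.array(P,float).reshape(-1,3),cv2.Rodrigues(Rm)[0],t,K,np.array([k1,0,0,0.]))[0].reshape(-1,2)
def tool():
    s=read_state(); q=s["eef_rot"]; return np.array(s["tool_pos"]),R.from_quat([q[1],q[2],q[3],q[0]])
def move(p,Rt):
    "scaled shift and turn from present pose to target"
    p0,R0=tool(); return np.round(np.r_[R0.inv().apply(np.array(p)-p0)/.8,(R0.inv()*Rt).as_rotvec()/(2*np.pi)],4)
E
python3 - <<'E'
from h import *
for n in ["scene","side","wrist"]:
    cv2.imwrite(f"pics/{n}0.png",grab_frame(n)); c=cam(n); print(n,-c[2].T@c[3],c[2][2],c[0][0,0],c[1])
s=read_state();print(s)
E
```

```text
scene [-0.4480203  -0.55384967  1.15091074] [ 0.64001786  0.39997609 -0.65604593] 486.29167520998465 -0.14678592396221507
side [ 0.38538732 -0.97296967  1.00112483] [ 0.14074818  0.74999295 -0.64629755] 417.99620334501105 -0.07908459315917427
wrist [0.17267456 0.70822841 0.38345106] [ 0.28135778 -0.10581049 -0.95375151] 325.1374381406083 0.010045291954079856
{'time_s': 0.15, 'joint_pos': array([-1.2936512 ,  0.59993623, -0.00256328,  1.59992304,  0.00177922,
        0.94288181, -0.07979091]), 'dq': array([-0.00144101, -0.00118613, -0.00062402, -0.00273057,  0.00072918,
       -0.00155264, -0.00088961]), 'joint_efforts': array([ 3.72141047e-03, -7.65583062e+01,  1.49930947e+00, -2.52567977e+01,
       -5.23374102e-02,  1.46934134e-02,  8.96408528e-05]), 'tool_pos': array([0.25108101, 0.67974191, 0.20227   ]), 'eef_rot': array([-5.98148299e-05,  1.75965732e-01,  9.84396126e-01, -5.69953704e-04]), 'contact_force': array([-0.03758737,  0.469751  , -0.37003765]), 'moment': array([ 0.01506005,  0.05425977, -0.00062818]), 'gripper_force': 0.0, 'gripper_width': 1.0004893515206532}
```

View pics/scene0.png

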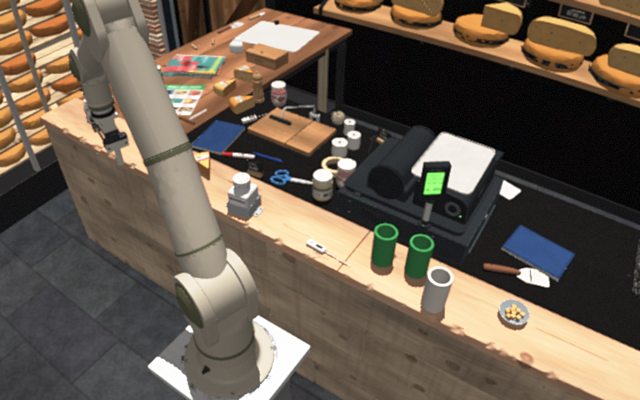

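View pics/side0.png

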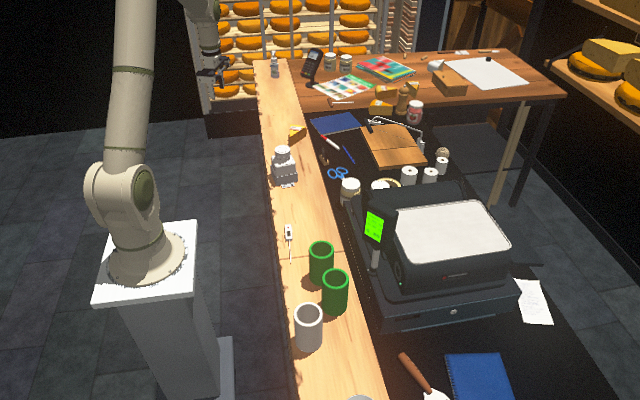

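The scene view shows the tub in its bracket at (243,197), the thermometer at (317,245) with its tip at about (347,264), and the white crock at (437,290), with two green pots beside it. The side view shows the tub at (283,165), the thermometer at (289,240) and the crock at (308,327).

```bash
python3 - <<'E'
from h import *
S,D=cam("scene"),cam("side")
a,b=cv2.imread("pics/scene0.png"),cv2.imread("pics/side0.png")
for nm,c,u,v,z in [("crockrim",S,439,276,.125),("crockrim",D,308,313,.125),("captop",S,241,180,.1325),("captop",D,282,150,.1325),("head",S,317,245,.008),("head",D,289,232,.008),("tip",S,347,264,.006),("tip",D,290,262,.006)]:
    print(nm,plane(c,u,v,z))
def up(im,x,y,w,h,k): return cv2.resize(im[y:y+h,x:x+w],None,fx=k,fy=k,interpolation=cv2.INTER_CUBIC)
top=np.hstack([up(a,215,165,65,60,6),up(b,260,135,65,60,6)])
bot=np.hstack([up(a,295,230,65,40,6),up(b,265,220,65,40,6)])
cv2.imwrite("pics/c1.png",np.vstack([top,bot]))
E
```

```text
crockrim [ 0.46049988 -0.37692293  0.125     ]
crockrim [ 0.46442281 -0.38024316  0.125     ]
captop [0.47073354 0.33601875 0.1325    ]
captop [0.47912903 0.33405123 0.1325    ]
head [0.46486236 0.02698282 0.008     ]
head [0.46212155 0.02584979 0.008     ]
tip [ 0.45079339 -0.09419558  0.006     ]
tip [ 0.44911587 -0.1044949   0.006     ]
```

View pics/c1.png

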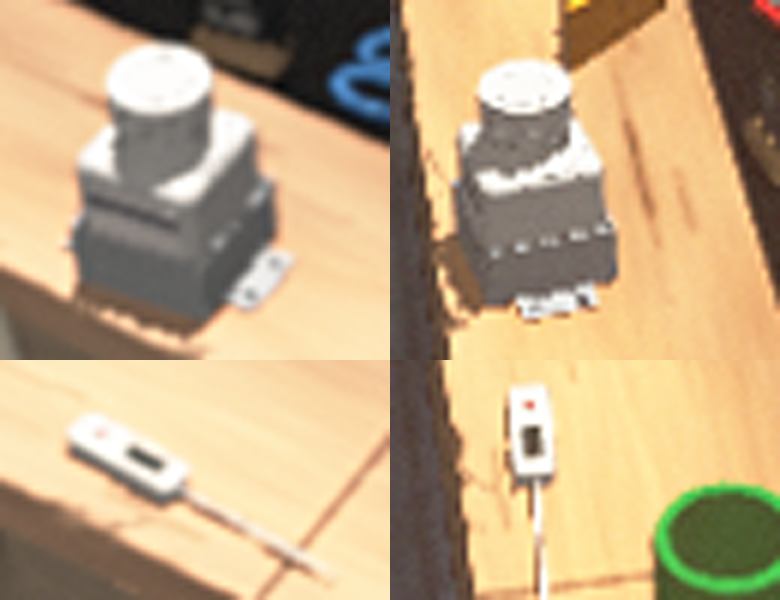

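```bash
cat >> h.py <<'E'
def pose(yaz,tilt):
    "tool y horizontal at azimuth yaz (deg); tool z tilted by tilt (deg) from down, toward -tool x"
    y=np.array([np.cos(np.radians(yaz)),np.sin(np.radians(yaz)),0]); d=np.array([0,0,-1.]); x0=np.cross(y,d)
    t=np.radians(tilt); z=np.cos(t)*d-np.sin(t)*x0
    return R.from_matrix(np.c_[np.cross(y,z),y,z])
E
python3 - <<'E'
from h import *
print(move([.37,.36,.28],pose(30,0)),move([.463,.03,.22],pose(-6,0)))
E
```

```text
[-2.779e-01 -3.235e-01 -9.680e-02 -2.000e-04  1.000e-04  1.104e-01] [-5.299e-01 -6.701e-01 -2.140e-02 -1.000e-04  1.000e-04  2.104e-01]
```

Request:
{"method": "drive_tool", "body": {
  "moves": "-0.278 -0.3235 -0.097 0 0 0.11 1;-0.278 -0.3235 -0.097 0 0 0.11 1;-0.278 -0.3235 -0.097 0 0 0.11 1;-0.278 -0.3235 -0.097 0 0 0.11 1;-0.278 -0.3235 -0.097 0 0 0.11 1;-0.278 -0.3235 -0.097 0 0 0.11 1;-0.278 -0.3235 -0.097 0 0 0.11 1;-0.278 -0.3235 -0.097 0 0 0.11 1;-0.278 -0.3235 -0.097 0 0 0.11 1;-0.53 -0.67 -0.0214 0 0 0.21 1;-0.53 -0.67 -0.0214 0 0 0.21 1;-0.53 -0.67 -0.0214 0 0 0.21 1;-0.53 -0.67 -0.0214 0 0 0.21 1;-0.53 -0.67 -0.0214 0 0 0.21 1;-0.53 -0.67 -0.0214 0 0 0.21 1;-0.53 -0.67 -0.0214 0 0 0.21 1;-0.53 -0.67 -0.0214 0 0 0.21 1;-0.53 -0.67 -0.0214 0 0 0.21 1;-0.53 -0.67 -0.0214 0 0 0.21 1;-0.53 -0.67 -0.0214 0 0 0.21 1"
}}

```text
time_s: 1.82
tool_pos: [0.4631, 0.0298, 0.2199]
eef_rot: [-0.0, 0.743, 0.669, -0.0]
contact_force: [0.1, 0.7, 0.8]
gripper_width: 0.999
gripper_force: 0.0
```

```bash
python3 - <<'E'
from h import *
s=read_state();print(s["time_s"],s["tool_pos"],s["joint_pos"].round(3),tool()[1].as_matrix().round(3))
cv2.imwrite("pics/w1.png",grab_frame("wrist"))
W=cam("wrist");print(proj(W,[[.463,.027,.014],[.45,-.1,.006]]))
E
```

```text
1.8167 [0.46309686 0.02975935 0.21989656] [-0.551  0.284  0.467  2.178 -0.192  0.719 -0.06 ] [[ 0.105  0.995 -0.001]
 [ 0.995 -0.105 -0.   ]
 [-0.    -0.001 -1.   ]]
[[314.08677776 175.71697173]
 [314.28636867 266.51320165]]
```

View pics/w1.png

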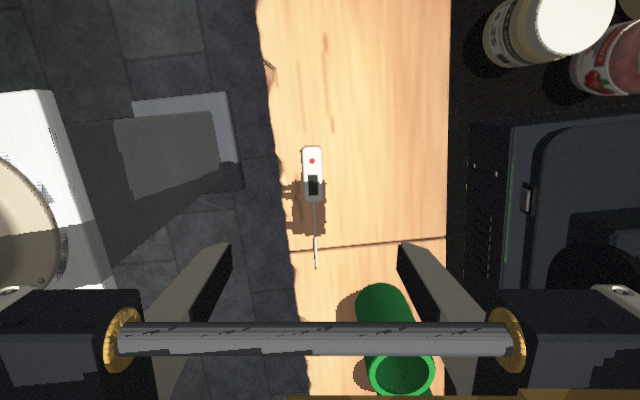

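The wrist view shows the thermometer head from (312,147) to (313,202) and its tip at about (316,268). The nearest green pot lies well to the right of it.

```bash
python3 - <<'E'
from h import *
W=cam("wrist")
im=cv2.imread("pics/w1.png")
roi=im[140:210,290:335].astype(int); m=((roi.min(2)>150)&(roi.max(2)-roi.min(2)<45)).astype(np.uint8)
n,l,st,ce=cv2.connectedComponentsWithStats(m); print(st,ce)
k=1+np.argmax(st[1:,4]); pts=np.argwhere(l==k)[:,::-1]+[290,140]
r=cv2.minAreaRect(pts.astype(np.float32));print(r)
a,b,t=plane(W,312,147.5,.012),plane(W,313,202,.012),plane(W,316,268,.006)
print(a,b,t,np.linalg.norm(a-b),np.linalg.norm(a-t),np.degrees(np.arctan2(*(a-t)[1::-1])))
# side-edge check of crock, both views by colour-masked rim
for nm,u0,u1,v0,v1 in [("scene",415,460,262,315),("side",285,335,295,360)]:
    c=cam(nm); q=cv2.imread(f"pics/{nm}0.png")[v0:v1,u0:u1].astype(int)
    m=((q.min(2)>175)&(q.max(2)-q.min(2)<30)).astype(np.uint8)
    n,l,st,_=cv2.connectedComponentsWithStats(m); k=1+np.argmax(st[1:,4])
    p=(np.argwhere(l==k)[:,::-1]+[u0,v0]); P=np.array([plane(c,x,y,.125)[:2] for x,y in p])
    print(nm,st[k],P.min(0),P.max(0),cv2.minEnclosingCircle(P.astype(np.float32)))
E
```

```text
[[   0    0   45   70 2555]
 [  12    6   21   38  595]] [[21.97377691 37.31389432]
 [22.11260504 22.41680672]]
((312.0028076171875, 164.56509399414062), (37.616634368896484, 19.242691040039062), 87.51044464111328)
[0.46404809 0.06093252 0.012     ] [ 0.45810025 -0.00677605  0.012     ] [ 0.45208246 -0.10248532  0.006     ] 0.06796930768128219 0.16396514303959195 85.81221437321061
scene [ 13   4  26  21 185] [ 0.42634956 -0.41454769] [ 0.49904688 -0.34359402] ((0.46269822120666504, -0.37925291061401367), 0.036596521735191345)
side [  9   7  28  25 189] [ 0.42898075 -0.41702277] [ 0.49747311 -0.34664262] ((0.46386846899986267, -0.3816302418708801), 0.03560766577720642)
```

```bash
python3 - <<'E'
from h import *
print(move([.4625,.045,.09],pose(-4.7,30)),move([.4623,.041,.015],pose(-4.7,30)))
E
```

```text
[ 0.0175 -0.0024  0.1625 -0.0009 -0.0834 -0.0032] [ 0.0124 -0.0021  0.2562 -0.0009 -0.0834 -0.0032]
```

Request:
{"method": "drive_tool", "body": {
  "moves": "0.0175 -0.0024 0.1625 0 -0.0834 -0.0032 0.7;0.0175 -0.0024 0.1625 0 -0.0834 -0.0032 0.7;0.0175 -0.0024 0.1625 0 -0.0834 -0.0032 0.7;0.0175 -0.0024 0.1625 0 -0.0834 -0.0032 0.7;0.0175 -0.0024 0.1625 0 -0.0834 -0.0032 0.7;0.0175 -0.0024 0.1625 0 -0.0834 -0.0032 0.7;0.015 -0.0022 0.21 0 -0.0834 -0.0032 0.7;0.0124 -0.0021 0.245 0 -0.0834 -0.0032 0.7;0.0124 -0.0021 0.2562 0 -0.0834 -0.0032 0.7;0.0124 -0.0021 0.2562 0 -0.0834 -0.0032 0.7;0.0124 -0.0021 0.2562 0 -0.0834 -0.0032 0.7"
}}

```text
time_s: 2.78
tool_pos: [0.4628, 0.0399, 0.0166]
eef_rot: [0.173, 0.711, 0.654, -0.192]
contact_force: [0.3, -0.6, 0.4]
gripper_width: 0.697
gripper_force: 0.0
```

Request:
{"method": "drive_tool", "body": {
  "moves": "0 0 0 0 0 0 0.1;0 0 0 0 0 0 0.1;0 0 0 0 0 0 0.1;0 0 0 0 0 0 0.1;0 0 0 0 0 0 0.1;0 0 0 0 0 0 0.1;0 0 0 0 0 0 0.1;0 0 0 0 0 0 0.1",
  "squeeze": 30
}}

```text
time_s: 3.45
tool_pos: [0.4626, 0.0404, 0.0151]
eef_rot: [0.174, 0.71, 0.654, -0.192]
contact_force: [0.3, 0.5, 0.4]
gripper_width: 0.175
gripper_force: 0.0
```

```bash
python3 - <<'E'
from h import *
s=read_state();print(s["gripper_width"],s["gripper_force"])
cv2.imwrite("pics/w2.png",grab_frame("wrist")[:, :])
E
```

```text
0.1749573255612643 0.0
```

View pics/w2.png

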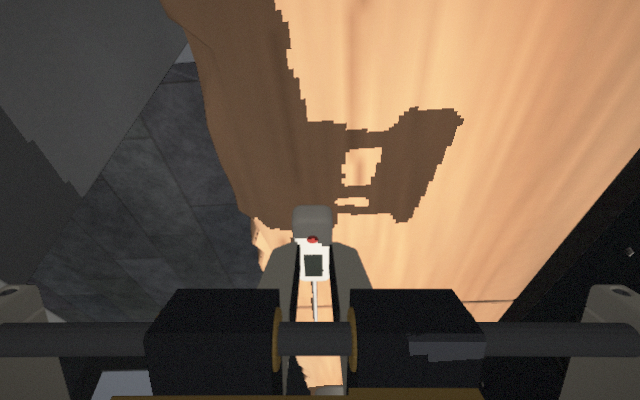

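The wrist view shows the fingertips on either side of the head at (312,250), with a small gap still left. The jaws are still closing.

Request:
{"method": "drive_tool", "body": {
  "moves": "0 0 0 0 0 0 0;0 0 0 0 0 0 0;0 0 0 0 0 0 0;0 0 0 0 0 0 0",
  "squeeze": 30
}}

```text
time_s: 3.83
tool_pos: [0.4626, 0.0404, 0.0151]
eef_rot: [0.174, 0.71, 0.654, -0.192]
contact_force: [-0.5, 0.1, -1.1]
gripper_width: 0.007
gripper_force: 0.0
```

```bash
python3 - <<'E'
from h import *
w=grab_frame("wrist");b=grab_frame("side");cv2.imwrite("pics/s3f.png",b);cv2.imwrite("pics/w3f.png",w)
W,D=cam("wrist"),cam("side"); p,q=tool(); tip=p+q.apply([0,0,.011])
print("tcp,tip in wrist,side",proj(W,[p,tip]),proj(D,[p,tip]))
cv2.imwrite("pics/c3.png",np.hstack([cv2.resize(w[190:390,220:420],(400,400),interpolation=2),cv2.resize(b[190:270,250:330],(400,400),interpolation=2)]))
E
```

```text
tcp,tip in wrist,side [[313.81555784 244.78320651]
 [313.83547713 237.51323479]] [[288.52012054 227.48092723]
 [288.69960989 230.63949073]]
```

View pics/c3.png

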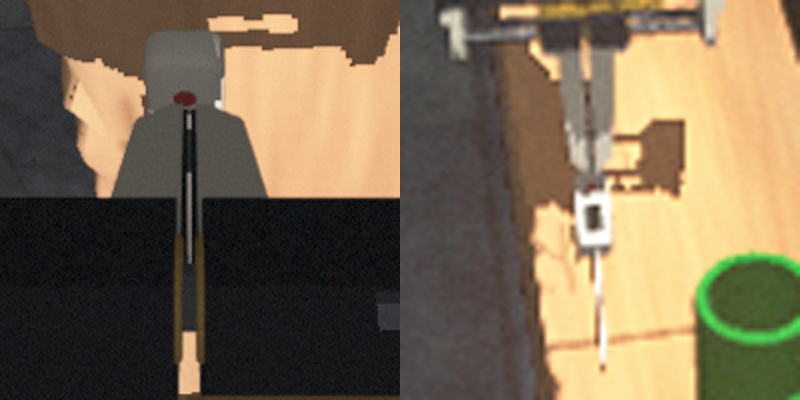

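```bash
python3 - <<'E'
from h import *
def tri(rs):
    A=np.zeros((3,3));b=np.zeros(3)
    for o,d in rs:
        d=d/np.linalg.norm(d);M=np.eye(3)-np.outer(d,d);A+=M;b+=M@o
    p=np.linalg.solve(A,b);return p,[np.linalg.norm(np.cross(p-o,d/np.linalg.norm(d))).round(4) for o,d in rs]
S,D=cam("scene"),cam("side")
print("rim",tri([ray(S,*proj(S,[[.4627,-.3793,.125]])[0]),ray(D,*proj(D,[[.4639,-.3816,.125]])[0])]))
print("head",tri([ray(S,317,246.6),ray(D,288.3,232)]))
print("tip",tri([ray(S,349,265.5),ray(D,290.3,264)]))
# tail end of head as lit in side before/after
a,b=cv2.imread("pics/side0.png"),cv2.imread("pics/s3f.png")
print(cv2.cvtColor(a,6)[222:270:2,284:296],'\n',cv2.cvtColor(b,6)[222:270:2,284:296])
E
```

```text
rim (array([ 0.46440116, -0.37932377,  0.12250876]), [np.float64(0.0006), np.float64(0.0006)])
head (array([0.45916201, 0.0236275 , 0.00913672]), [np.float64(0.0012), np.float64(0.0012)])
tip (array([ 0.45105663, -0.10299792, -0.00063973]), [np.float64(0.0034), np.float64(0.0034)])
[[224 216 227 227 224 225 227 227 231 231 225 211]
 [226 239 239 241 244 247 246 225 229 230 233 232]
 [197 253 254 245 241 254 254 235 229 227 230 232]
 [129 252 255 248 227 252 254 247 232 228 228 231]
 [132 255 254 250 249 247 251 255 239 230 226 232]
 [130 240 222 109  80  91 234 255 232 227 227 230]
 [211 232 250 139  80  87 188 255 227 227 228 227]
 [128 197 255 224 209 229 249 255 222 228 228 229]
 [179 144 243 253 252 248 245 237 206 228 231 227]
 [231 146 111 118 106 197 134 147 210 229 230 228]
 [224 187 230 232 131 246 231 223 225 229 231 228]
 [207 228 233 233 129 255 234 220 223 226 232 230]
 [200 225 231 230 187 255 230 222 224 225 232 233]
 [215 224 228 230 228 247 225 224 226 224 228 231]
 [227 225 227 230 231 194 196 225 225 225 227 232]
 [226 227 227 230 232 159 235 231 226 224 227 231]
 
[... 934 characters left out ...]
234 126 248 231 221 226 229 230 230]
 [210 230 233 233 128 255 236 222 225 227 232 230]
 [200 224 231 233 186 255 228 222 225 226 231 231]
 [213 223 229 231 228 246 225 223 226 227 228 230]
 [227 226 227 230 230 196 194 225 225 225 228 232]
 [226 226 227 227 234 160 235 229 224 225 228 229]
 [226 227 224 226 232 136 238 233 228 225 228 228]
 [225 226 226 226 231 137 255 241 228 224 217 215]
 [185 182 181 170 183 113 255 215 180 194 195 210]
 [227 228 226 226 227 226 252 230 224 230 227 227]
 [225 223 224 225 226 227 217 229 228 228 229 226]
 [228 224 222 224 226 227 194 226 230 230 231 228]
 [227 226 221 222 225 227 228 228 228 228 230 228]
 [228 224 222 223 226 229 229 229 229 229 228 228]]
```

Request:
{"method": "drive_tool", "body": {
  "moves": "0 0 0 0 0 0 0.6;0 0 0 0 0 0 0.6;0 0 0 0 0 0 0.6;0 0 0 0 0 0 0.6;0 0 0 0 0 0 0.6;0 0 0 0 0 0 0.6;0 0 0 0 0 0 0.6"
}}

```text
time_s: 4.52
tool_pos: [0.4626, 0.0404, 0.0151]
eef_rot: [0.174, 0.71, 0.654, -0.192]
contact_force: [-0.2, 0.3, -0.4]
gripper_width: 0.458
gripper_force: 0.0
```

```bash
python3 - <<'E'
from h import *
w=grab_frame("wrist"); cv2.imwrite("pics/w4.png",w); W=cam("wrist"); S=cam("scene"); D=cam("side")
def red(im,u0,u1,v0,v1):
    q=im[v0:v1,u0:u1].astype(float); e=np.clip(q[...,2]-np.maximum(q[...,0],q[...,1])-30,0,None); e*=e>.3*e.max()
    ys,xs=np.mgrid[v0:v1,u0:u1]; return (e*xs).sum()/e.sum(),(e*ys).sum()/e.sum(),e.max()
r=red(w,296,330,215,275); print(r, [plane(W,r[0],r[1],z) for z in (0,.014)])
print(tool()[0], read_state()["gripper_width"])
a=cv2.imread("pics/scene0.png");r=red(a,306,320,238,248);print(r,[plane(S,r[0],r[1],z) for z in (0,.014)])
a=cv2.imread("pics/side0.png");r=red(a,284,293,222,231);print(r,[plane(D,r[0],r[1],z) for z in (0,.014)])
crop=cv2.resize(w[190:350,220:420],(800,640)[:2],interpolation=2)[:600]
cv2.imwrite("pics/c4.png",crop)
E
```

```text
(np.float64(311.745867768595), np.float64(239.5872359963269), np.float64(102.0)) [array([0.45983623, 0.02520081, 0.        ]), array([0.46169673, 0.04432545, 0.014     ])]
[0.46259547 0.04044283 0.0150929 ] 0.5015801778021034
(np.float64(307.0), np.float64(245.93965517241378), np.float64(26.0)) [array([0.44956968, 0.05557454, 0.        ]), array([0.43865114, 0.04816134, 0.014     ])]
(np.float64(288.0), np.float64(227.0), np.float64(93.0)) [array([0.46232055, 0.05857206, 0.        ]), array([0.4612447 , 0.04414671, 0.014     ])]
```

View pics/c4.png

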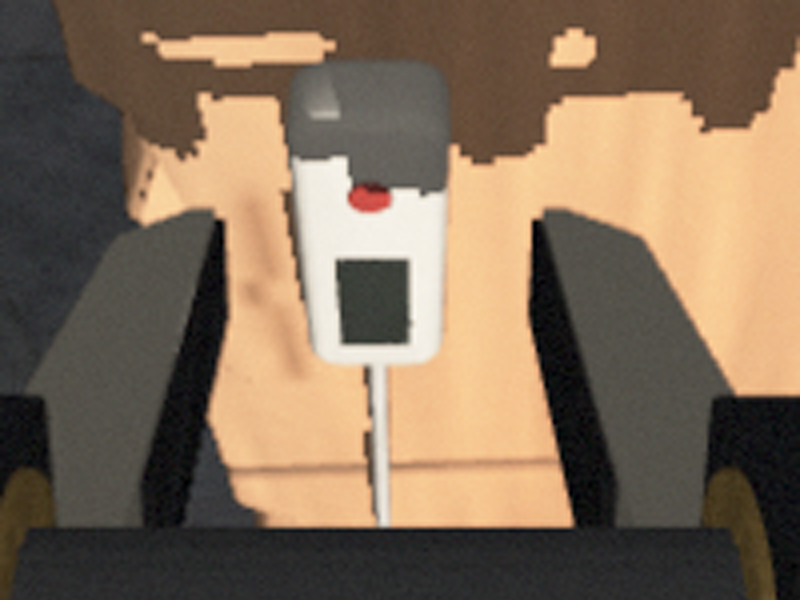

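The wrist close-up shows the thermometer undisturbed. The red dot at y=0.044 agrees in two views. The fingertips appear at row ~242, close to the TCP rather than 11 mm ahead of it, so the jaws closed above the head. I'll go down in small steps and watch the force.

Request:
{"method": "drive_tool", "body": {
  "moves": "0.0025 0 0.0044 0 0 0 0.6;0.005 0 0.0087 0 0 0 0.6;0.005 0 0.0087 0 0 0 0.6;0.005 0 0.0087 0 0 0 0.6"
}}

```text
time_s: 4.9
tool_pos: [0.4624, 0.0403, 0.0068]
eef_rot: [0.174, 0.71, 0.654, -0.193]
contact_force: [0.7, -0.8, 0.0]
gripper_width: 0.598
gripper_force: 0.0
```

Request:
{"method": "drive_tool", "body": {
  "moves": "0.0012 0 0.0022 0 0 0 0.6;0.0025 0 0.0044 0 0 0 0.6;0.0025 0 0.0044 0 0 0 0.6;0.0025 0 0.0044 0 0 0 0.6"
}}

```text
time_s: 5.23
tool_pos: [0.4625, 0.0403, 0.0029]
eef_rot: [0.174, 0.71, 0.654, -0.192]
contact_force: [-0.4, 0.4, 0.2]
gripper_width: 0.6
gripper_force: 0.0
```

Request:
{"method": "drive_tool", "body": {
  "moves": "0.0009 0 0.0016 0 0 0 0.6;0.0018 0 0.0032 0 0 0 0.6;0.0018 0 0.0032 0 0 0 0;0.0018 0 0.0032 0 0 0 0;0.0018 0 0.0032 0 0 0 0;0.0018 0 0.0032 0 0 0 0;0.0018 0 0.0032 0 0 0 0;0.0018 0 0.0032 0 0 0 0;0.0018 0 0.0032 0 0 0 0;0.0018 0 0.0032 0 0 0 0;0.0018 0 0.0032 0 0 0 0",
  "squeeze": 30
}}

```text
time_s: 6.15
tool_pos: [0.4625, 0.0404, 0.0001]
eef_rot: [0.174, 0.71, 0.654, -0.192]
contact_force: [-0.5, 0.1, 0.8]
gripper_width: 0.235
gripper_force: 30.0
```

```bash
python3 - <<'E'
from h import *
print(move([.4625,.04,.15],pose(-4.7,30)),move([.46,-.15,.34],pose(-20,-15)),move([.46,-.37,.34],pose(-40,-60)))
E
```

```text
[-9.41e-02 -1.00e-03 -1.62e-01 -8.00e-04  1.00e-04  2.00e-04] [-0.4181  0.0145 -0.2491  0.0049  0.1244  0.0432] [-0.6555  0.0373 -0.1121 -0.0289  0.2417  0.1045]
```

Request:
{"method": "drive_tool", "body": {
  "moves": "-0.02 0 -0.034 0 0 0 0;-0.06 0 -0.1 0 0 0 0;-0.094 0 -0.162 0 0 0 0;-0.094 0 -0.162 0 0 0 0;-0.094 0 -0.162 0 0 0 0;-0.418 0.0145 -0.249 0.005 0.124 0.043 0;-0.418 0.0145 -0.249 0.005 0.124 0.043 0;-0.418 0.0145 -0.249 0.005 0.124 0.043 0;-0.418 0.0145 -0.249 0.005 0.124 0.043 0;-0.418 0.0145 -0.249 0.005 0.124 0.043 0;-0.418 0.0145 -0.249 0.005 0.124 0.043 0;-0.418 0.0145 -0.249 0.005 0.124 0.043 0;-0.418 0.0145 -0.249 0.005 0.124 0.043 0"
}}

```text
time_s: 7.23
tool_pos: [0.4586, -0.1626, 0.3445]
eef_rot: [-0.071, 0.817, 0.561, 0.111]
contact_force: [-0.1, -0.8, -0.3]
gripper_width: 0.241
gripper_force: 30.0
```

```bash
python3 - <<'E'
from h import *
s=read_state();print(s["joint_pos"].round(3),s["gripper_width"],s["gripper_force"])
print(move([.46,-.37,.34],pose(-40,-60)),move([.46,-.37,.34],pose(-40,-30)))
E
```

```text
[-0.149  0.194  0.689  1.983 -0.438  1.085  0.386] 0.24059534602477595 29.99394714832306
[-0.2345  0.0952 -0.0566 -0.0316  0.1233  0.0434] [-0.2345  0.0952 -0.0566 -0.0188  0.0407  0.049 ]
```

Request:
{"method": "drive_tool", "body": {
  "moves": "-0.2345 0.095 -0.0566 -0.019 0.0407 0.049 0;-0.2345 0.095 -0.0566 -0.019 0.0407 0.049 0;-0.2345 0.095 -0.0566 -0.019 0.0407 0.049 0;-0.2345 0.095 -0.0566 -0.019 0.0407 0.049 0;-0.2345 0.095 -0.0566 -0.019 0.0407 0.049 0;-0.2345 0.095 -0.0566 -0.0316 0.1233 0.0434 0;-0.2345 0.095 -0.0566 -0.0316 0.1233 0.0434 0;-0.2345 0.095 -0.0566 -0.0316 0.1233 0.0434 0;-0.2345 0.095 -0.0566 -0.0316 0.1233 0.0434 0;-0.2345 0.095 -0.0566 -0.0316 0.1233 0.0434 0;-0.2345 0.095 -0.0566 -0.0316 0.1233 0.0434 0;-0.2345 0.095 -0.0566 -0.0316 0.1233 0.0434 0"
}}

```text
time_s: 8.23
tool_pos: [0.4652, -0.3577, 0.3346]
eef_rot: [-0.218, 0.784, 0.372, 0.446]
contact_force: [-0.1, -0.1, -0.6]
gripper_width: 0.237
gripper_force: 30.0
```

```bash
python3 - <<'E'
from h import *
s=read_state();p,q=tool();print(p,q.as_matrix().round(3),s["joint_pos"].round(3),s["gripper_width"],s["gripper_force"])
print(pose(-40,-60).as_matrix().round(3))
a=grab_frame("scene");b=grab_frame("side");cv2.imwrite("pics/a5.png",a);cv2.imwrite("pics/b5.png",b)
cv2.imwrite("pics/c5.png",np.hstack([cv2.resize(a[150:330,360:520],None,fx=2.4,fy=2.4,interpolation=2),cv2.resize(b[170:350,240:400],None,fx=2.4,fy=2.4,interpolation=2)]))
E
```

```text
[ 0.46515985 -0.35772598  0.3346037 ] [[ 0.324  0.778  0.538]
 [ 0.39  -0.628  0.674]
 [ 0.862 -0.009 -0.507]] [ 0.795  0.593  0.403  1.821 -1.044  1.602  0.977] 0.23701070623707662 29.997667372226715
[[ 0.321  0.766  0.557]
 [ 0.383 -0.643  0.663]
 [ 0.866 -0.    -0.5  ]]
```

View pics/c5.png

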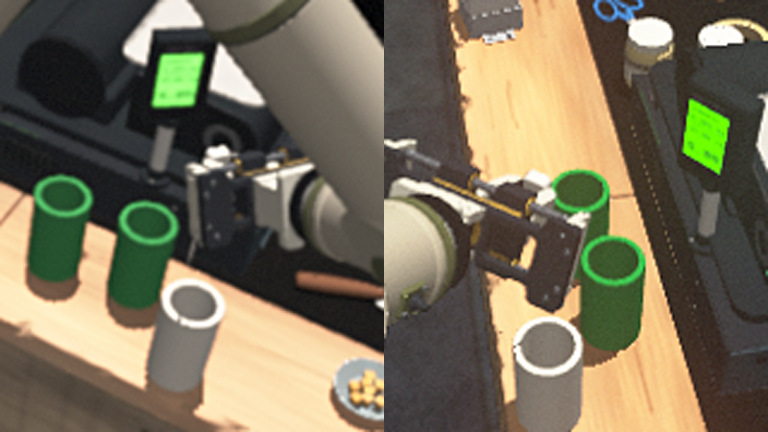

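```bash
cat >> h.py <<'E'
def tip():
    p,q=tool(); t=np.radians(30); a=q.apply([np.cos(t),0,-np.sin(t)]); zt=q.apply([-np.sin(t),0,-np.cos(t)])
    return p+.006*zt-.146*a, a
E
python3 - <<'E'
from h import *
S=cam("scene");t,a=tip();print(t,a,proj(S,[t,t+a*.1]))
g=cv2.cvtColor(cv2.imread("pics/a5.png"),6)
print(g[236:266:2,430:450])
def tgt(yaz,tp):
    q=pose(yaz,-60);t30=np.radians(30)
    off=q.apply([.006*-.5-.146*.866,0,.006*-.866+.146*.5]); return np.array(tp)-off,q
for y in (-40,-52): 
    for z in (.16,.017): P,q=tgt(y,[.4635,-.38,z]);print(y,z,P,move(P,q))
E
```

```text
[ 0.46085681 -0.36180224  0.18986476] [0.01081066 0.00283235 0.99993755] [[438.36276616 257.92510218]
 [445.56514391 231.22012226]]
[[ 44  46  61  54  31  27  24  34  63  91 103 100  75  41  30  41  45  45
   42  44]
 [127  84  47  32  26  29  24  27  49  87 102 100  78  43  30  44  43  43
   42  42]
 [124 148 122  66  31  28  25  23  44  85 103 100  86  51  30  39  42  44
   43  44]
 [ 74 127 150 119  54  25  24  24  45  86 104 104  98  59  29  37  46  50
   43  45]
 [ 68 120 152 130  76  36  24  27  43  84 100 103  97  61  29  37  66  81
   59  44]
 [107 147 156 115  57  27  28  23  38  71  91  93  91  65  31  30  47  45
   44  48]
 [155 144 111  65  33  25  27  27  25  45  76  99  99  72  36  27  41  44
   45  69]
 [ 98  71  51  37  24  28  27  30  24  43  80  83  72  67  40  30  40  44
   43  41]
 [ 61  57  43  32  28  28  29  26  33  68 100  64  42  59  49  35  34  43
   46  43]
 [ 60  53  37  27  30  29  31  30  49  86  83  48  27  24  25  28  27  31
   29  28]
 [ 54  38  28  26  27  28  27  32  63  90  60  34  28  28  29  29  27  30
   26  31]
 [121 153 132  90  63  40  23  34  62  53  34  27  29  31  29  34  31  30
   27  26]
 [192 221 221 216 203 184 147 107  79  44  26  22  26  26  30  30  29  28
   33  33]
 [207 224 224 221 222 222 221 219 204 173 143 109  93  57  29  22  26  27
   26  30]
 [222 224 223 222 222 222 221 219 218 217 215 217 220 199 179 145 106  65
   35  23]]
-40 0.16 [ 0.46735545 -0.37540526  0.30599686] [-0.0408  0.016   0.0039 -0.0036  0.0014  0.0009]
-40 0.017 [ 0.46735545 -0.37540526  0.16299686] [-0.1948  0.0172  0.0947 -0.0036  0.0014  0.0009]
-52 0.16 [ 0.4682265  -0.37630725  0.30599686] [-0.0409  0.0176  0.0038 -0.0324  0.0015  0.0177]
-52 0.017 [ 0.4682265  -0.37630725  0.16299686] [-0.1949  0.0188  0.0945 -0.0324  0.0015  0.0177]
```

The crop shows the gripper next to the white crock, with the probe hanging vertically. Its tip at about (438.5,258) matches the predicted (438.4,257.9).

Request:
{"method": "drive_tool", "body": {
  "moves": "-0.041 0.0176 0.0038 -0.0324 0.0015 0.0177 0;-0.041 0.0176 0.0038 -0.0324 0.0015 0.0177 0;-0.041 0.0176 0.0038 -0.0324 0.0015 0.0177 0;-0.041 0.0176 0.0038 -0.0324 0.0015 0.0177 0;-0.041 0.0176 0.0038 -0.0324 0.0015 0.0177 0;-0.041 0.0176 0.0038 -0.0324 0.0015 0.0177 0"
}}

```text
time_s: 8.83
tool_pos: [0.4678, -0.3767, 0.3064]
eef_rot: [-0.163, 0.819, 0.282, 0.473]
contact_force: [-0.1, -0.4, -0.3]
gripper_width: 0.239
gripper_force: 30.0
```

```bash
python3 - <<'E'
from h import *
print(tip(),read_state()["joint_pos"].round(3))
q=pose(-52,-60);off=q.apply([.006*-.5-.146*.866,0,.006*-.866+.146*.5])
for z in (.16,.08,.017): print(z,move(np.array([.4635,-.38,z])-off,q))
E
```

```text
(array([ 0.46316058, -0.3803842 ,  0.16042589]), array([-6.33121676e-04,  2.20459493e-04,  9.99999775e-01])) [ 1.226  0.555 -0.187  1.93  -1.045  1.188  0.839]
0.16 [-0.0001 -0.      0.0009  0.0001 -0.0001  0.0001]
0.08 [-0.0867 -0.0001  0.0508  0.0001 -0.0001  0.0001]
0.017 [-1.55e-01 -1.00e-04  9.02e-02  1.00e-04 -1.00e-04  1.00e-04]
```

Exactly over the mouth. Lowering it.

Request:
{"method": "drive_tool", "body": {
  "moves": "-0.03 0 0.0175 0 0 0 0;-0.06 0 0.035 0 0 0 0;-0.087 0 0.051 0 0 0 0;-0.115 0 0.067 0 0 0 0;-0.14 0 0.0815 0 0 0 0;-0.155 0 0.09 0 0 0 0;-0.155 0 0.09 0 0 0 0;-0.155 0 0.09 0 0 0 0;-0.155 0 0.09 0 0 0 0"
}}

```text
time_s: 9.58
tool_pos: [0.4687, -0.3764, 0.1631]
eef_rot: [-0.163, 0.819, 0.282, 0.473]
contact_force: [0.7, -0.3, -0.4]
gripper_width: 0.239
gripper_force: 30.0
```

```bash
python3 - <<'E'
from h import *
print(tip(),read_state()["joint_pos"].round(3),read_state()["contact_force"])
E
```

```text
(array([ 0.46407609, -0.38002502,  0.01710887]), array([-5.14518864e-04, -2.04954784e-04,  9.99999847e-01])) [ 1.344  0.786 -0.375  1.991 -1.043  0.936  1.017] [ 0.68137921 -0.3342317  -0.4335407 ]
```

Request:
{"method": "drive_tool", "body": {
  "moves": "0 0 0 0 0 0 0.6;0 0 0 0 0 0 0.6;0 0 0 0 0 0 0.6;0 0 0 0 0 0 0.6;0 0 0 0 0 0 0.6;0 0 0 0 0 0 0.6;0 0 0 0 0 0 0.6;0 0 -0.03 0 0 0 0.6;0 0 -0.06 0 0 0 0.6;0 0 -0.1 0 0 0 0.6;0 0 -0.14 0 0 0 0.6;0 0 -0.14 0 0 0 0.6"
}}

```text
time_s: 10.58
tool_pos: [0.3877, -0.4415, 0.2193]
eef_rot: [-0.16, 0.821, 0.279, 0.472]
contact_force: [1.0, -1.8, -0.5]
gripper_width: 0.599
gripper_force: 0.0
```

```bash
python3 - <<'E'
from h import *
print(read_state()["joint_pos"].round(3))
a=grab_frame("scene");b=grab_frame("side");cv2.imwrite("pics/a6.png",a);cv2.imwrite("pics/b6.png",b)
cv2.imwrite("pics/c6.png",np.hstack([cv2.resize(a[200:340,380:500],None,fx=3,fy=3,interpolation=2),cv2.resize(b[230:370,250:370],None,fx=3,fy=3,interpolation=2)]))
for P,q in [([.44,-.2,.33],pose(-25,0)),([.40,.12,.33],pose(10,0))]: print(move(P,q))
E
```

```text
[ 1.453  0.716 -0.302  1.893 -0.898  1.139  0.918]
[ 0.2361 -0.1966  0.1297  0.0396 -0.1634 -0.0685]
[ 0.3389 -0.5433  0.3078  0.0901 -0.1494 -0.1561]
```

View pics/c6.png

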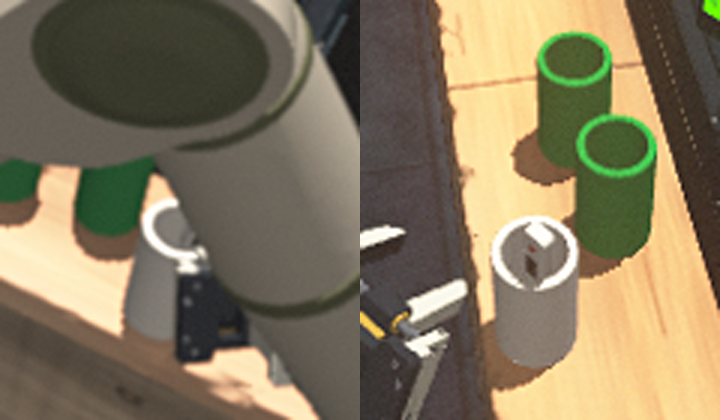

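The scene is partly blocked by the arm, but the side view shows the thermometer head standing in the upright crock at crop (538,240), clear of the fingers. Next I head for the tub, rising first.

```bash
python3 - <<'E'
from h import *
for P,q in [([.388,-.4415,.36],pose(-52,-58)),([.44,-.2,.36],pose(-25,0)),([.44,.08,.34],pose(-5,0))]: print(move(P,q))
for nm,u0,u1,v0,v1 in [("scene",228,256,168,184),("side",270,295,142,154)]:
    c=cam(nm); q=cv2.imread(f"pics/{nm}0.png")[v0:v1,u0:u1].astype(int)
    m=((q.min(2)>190)).astype(np.uint8)
    n,l,st,_=cv2.connectedComponentsWithStats(m); k=1+np.argmax(st[1:,4])
    p=(np.argwhere(l==k)[:,::-1]+[u0,v0]); P=np.array([plane(c,x,y,.1325)[:2] for x,y in p])
    print(nm,st[k],P.min(0),P.max(0),cv2.minEnclosingCircle(P.astype(np.float32)))
E
```

```text
[ 0.1504  0.0022 -0.0938  0.0005 -0.0056 -0.0003]
[ 0.2685 -0.1966  0.1109  0.0396 -0.1634 -0.0685]
[ 0.3541 -0.4731  0.3092  0.0685 -0.1568 -0.1186]
scene [  4   4  18  12 158] [0.4513987  0.31545839] [0.50928118 0.37377154] ((0.4811084568500519, 0.3445151448249817), 0.03071482665836811)
side [  5   3  15   9 111] [0.45278849 0.3129587 ] [0.5072677 0.3699473] ((0.4795565903186798, 0.3420736491680145), 0.02957632578909397)
```

Request:
{"method": "drive_tool", "body": {
  "moves": "0.075 0 -0.047 0 0 0 0.9;0.15 0 -0.094 0 0 0 0.9;0.15 0 -0.094 0 0 0 0.9;0.15 0 -0.094 0 0 0 0.9;0.15 0 -0.094 0 0 0 0.9;0.2685 -0.197 0.111 0.04 -0.163 -0.0685 0.9;0.2685 -0.197 0.111 0.04 -0.163 -0.0685 0.9;0.2685 -0.197 0.111 0.04 -0.163 -0.0685 0.9;0.2685 -0.197 0.111 0.04 -0.163 -0.0685 0.9;0.2685 -0.197 0.111 0.04 -0.163 -0.0685 0.9;0.2685 -0.197 0.111 0.04 -0.163 -0.0685 0.9;0.2685 -0.197 0.111 0.04 -0.163 -0.0685 0.9;0.2685 -0.197 0.111 0.04 -0.163 -0.0685 0.9;0.2685 -0.197 0.111 0.04 -0.163 -0.0685 0.9;0.2685 -0.197 0.111 0.04 -0.163 -0.0685 0.9"
}}

```text
time_s: 11.93
tool_pos: [0.4424, -0.1941, 0.3593]
eef_rot: [-0.001, 0.839, 0.544, -0.001]
contact_force: [1.2, 0.3, 0.2]
gripper_width: 0.903
gripper_force: 0.0
```

```bash
python3 - <<'E'
from h import *
print(read_state()["joint_pos"].round(3))
for P,q in [([.46,.08,.34],pose(0,0)),([.48,.25,.28],pose(5,0))]: print(move(P,q))
E
```

```text
[ 0.653  0.165 -0.416  1.904  0.075  1.09  -0.213]
[ 3.220e-01 -1.193e-01  2.450e-02 -5.000e-04 -1.000e-04 -6.670e-02]
[ 5.263e-01 -1.827e-01  9.970e-02 -5.000e-04 -1.000e-04 -8.060e-02]
```

Request:
{"method": "drive_tool", "body": {
  "moves": "0.322 -0.119 0.0245 0 0 -0.067 1;0.322 -0.119 0.0245 0 0 -0.067 1;0.322 -0.119 0.0245 0 0 -0.067 1;0.322 -0.119 0.0245 0 0 -0.067 1;0.322 -0.119 0.0245 0 0 -0.067 1;0.322 -0.119 0.0245 0 0 -0.067 1;0.526 -0.183 0.0997 0 0 -0.0806 1;0.526 -0.183 0.0997 0 0 -0.0806 1;0.526 -0.183 0.0997 0 0 -0.0806 1;0.526 -0.183 0.0997 0 0 -0.0806 1;0.526 -0.183 0.0997 0 0 -0.0806 1;0.526 -0.183 0.0997 0 0 -0.0806 1;0.526 -0.183 0.0997 0 0 -0.0806 1;0.526 -0.183 0.0997 0 0 -0.0806 1"
}}

```text
time_s: 13.1
tool_pos: [0.4825, 0.2441, 0.2809]
eef_rot: [-0.003, 0.68, 0.733, 0.0]
contact_force: [0.3, -0.2, -0.6]
gripper_width: 1.002
gripper_force: 0.0
```

```bash
python3 - <<'E'
from h import *
print(read_state()["joint_pos"].round(3))
w=grab_frame("wrist");W=cam("wrist");cv2.imwrite("pics/w7.png",w)
c0=proj(W,[[.48,.343,.1325]])[0];print(c0)
u0,v0=(c0-60).astype(int).clip(0);q=w[v0:v0+120,u0:u0+120].astype(int)
m=(q.min(2)>195).astype(np.uint8)
n,l,st,ce=cv2.connectedComponentsWithStats(m);k=1+np.argmax(st[1:,4]);print(st[k],ce[k])
p=np.argwhere(l==k)[:,::-1]+[u0,v0];P=np.array([plane(W,x,y,.1325)[:2] for x,y in p]);print(P.min(0),P.max(0),cv2.minEnclosingCircle(P.astype(np.float32)))
# fingertip offset L from w4 picture (tip corner seen at row ~242.5), tool then at this pose:
p4=np.array([.4626,.0404,.0151]);q4=pose(-4.7,30);p0,q0=tool()
o=-W[2].T@W[3]; co=q0.inv().apply(o-p0); Rc=W[2]@q0.as_matrix()
for L in (-.012,-.008,-.004,0,.011):
    X=Rc@(np.array([[.0075,.022,L],[.0,.022,L]])-co).T
    print(L,proj((W[0],W[1],np.eye(3),np.zeros(3)),X.T))
E
```

```text
[-0.05   0.362 -0.696  1.898  0.27   0.978 -0.792]
[318.45822101  83.24235966]
[  27   23   73   79 4576] [65.35708042 60.26398601]
[0.44703384 0.30363994] [0.52054497 0.37713599] ((0.4837893843650818, 0.3385315537452698), 0.04609748721122742)
-0.012 [[352.58060366 240.58551558]
 [352.1386974  252.61982542]]
-0.008 [[351.7956792  237.74215272]
 [351.3716289  249.56781183]]
-0.004 [[351.0420867  235.0121313 ]
 [350.63484551 246.63611759]]
0 [[350.31798363 232.38879503]
 [349.92658479 243.81775088]]
0.011 [[348.46532371 225.67618677]
 [348.11307576 236.60055299]]
```

```bash
python3 - <<'E'
from h import *
W=cam("wrist");g=cv2.imread("pics/w7.png",0)[20:150,250:390]
o=-W[2].T@W[3];print(o, .029*325/np.linalg.norm(o-[.48,.343,.1325]))
h=cv2.HoughCircles(cv2.GaussianBlur(cv2.resize(g,None,fx=4,fy=4,interpolation=2),(7,7),0),cv2.HOUGH_GRADIENT,1,20,param1=60,param2=20,minRadius=95,maxRadius=135)
for x,y,r in h[0][:6]: print(x/4+250,y/4+20,r/4,plane(W,x/4+250,y/4+20,.1325))
cv2.imwrite("pics/c7.png",cv2.resize(cv2.imread("pics/w7.png")[20:150,250:390],None,fx=4,fy=4,interpolation=2))
E
```

```text
[0.47764139 0.32568782 0.46300757] 28.476981074431233
321.625 85.125 30.775 [0.48314556 0.34153408 0.1325    ]
318.625 89.375 25.475 [0.48057536 0.33751332 0.1325    ]
```

View pics/c7.png

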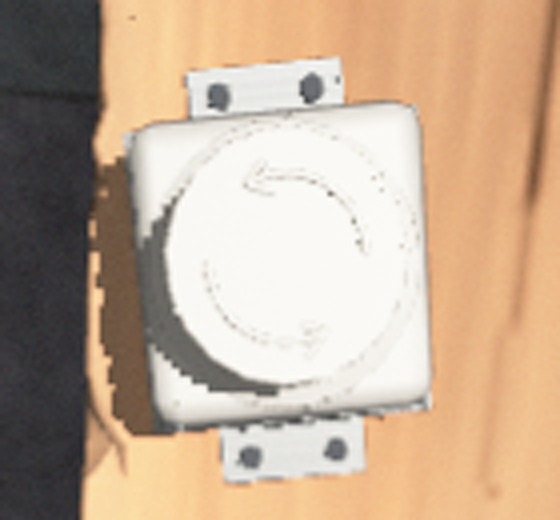

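The crop shows the locked cap on the square tub, with both arrows anticlockwise. Its top is centred at crop (286,254), or native (321.4,83.7), which gives about (0.482, 0.343).

```bash
python3 - <<'E'
from h import *
for z in (.2,.101): print(move([.482,.343,z],pose(5,0)))
E
```

```text
[ 0.1237  0.008   0.1023 -0.0003 -0.0007 -0.0023]
[ 0.1232  0.0083  0.2261 -0.0003 -0.0007 -0.0023]
```

Request:
{"method": "drive_tool", "body": {
  "moves": "0.124 0.008 0.09 0 -0.0007 -0.002 1;0.124 0.008 0.1023 0 -0.0007 -0.002 1;0.124 0.008 0.1023 0 -0.0007 -0.002 1;0.124 0.008 0.1023 0 -0.0007 -0.002 1;0.124 0.008 0.1023 0 -0.0007 -0.002 1;0.123 0.0083 0.13 0 -0.0007 -0.002 1;0.123 0.0083 0.16 0 -0.0007 -0.002 1;0.123 0.0083 0.19 0 -0.0007 -0.002 1;0.123 0.0083 0.21 0 -0.0007 -0.002 1;0.123 0.0083 0.226 0 -0.0007 -0.002 1;0.123 0.0083 0.226 0 -0.0007 -0.002 1;0.123 0.0083 0.226 0 -0.0007 -0.002 1"
}}

```text
time_s: 14.15
tool_pos: [0.4835, 0.3433, 0.1028]
eef_rot: [0.0, 0.677, 0.736, 0.0]
contact_force: [0.5, 0.2, 1.2]
gripper_width: 1.002
gripper_force: 0.0
```

Close with a 45 N grip.

Request:
{"method": "drive_tool", "body": {
  "moves": "0 0 0 0 0 0 0.3;0 0 0 0 0 0 0.3;0 0 0 0 0 0 0.3;0 0 0 0 0 0 0.3;0 0 0 0 0 0 0.3;0 0 0 0 0 0 0.3;0 0 0 0 0 0 0.3;0 0 0 0 0 0 0.3",
  "squeeze": 45
}}

```text
time_s: 14.82
tool_pos: [0.4821, 0.3446, 0.1021]
eef_rot: [-0.0, 0.676, 0.737, -0.0]
contact_force: [-2.7, -0.4, 4.0]
gripper_width: 0.609
gripper_force: 44.8
```

Request:
{"method": "drive_tool", "body": {
  "moves": "0 0 0.0025 0 0 0 0.3;0 0 0.005 0 0 0 0.3;0 0 0.0075 0 0 0 0.3;0 0 0.0075 0 0 0 0.3;0 0 0.0075 0 0 0 0.3"
}}

```text
time_s: 15.23
tool_pos: [0.4826, 0.3448, 0.0965]
eef_rot: [0.0, 0.676, 0.737, 0.0]
contact_force: [-4.2, -1.2, 10.4]
gripper_width: 0.611
gripper_force: 44.8
```

Request:
{"method": "drive_tool", "body": {
  "moves": "0 0 0.0015 0 0 0 0.3;0 0 0.0015 0 0 0 0.3;0 0 0.0015 0 0 -0.012 0.3;0 0 0.0015 0 0 -0.024 0.3;0 0 0.0015 0 0 -0.036 0.3;0 0 0.0015 0 0 -0.048 0.3;0 0 0.0015 0 0 -0.06 0.3"
}}

```text
time_s: 15.82
tool_pos: [0.4828, 0.3449, 0.0958]
eef_rot: [0.0, 0.524, 0.852, 0.001]
contact_force: [-4.7, -2.4, 13.3]
gripper_width: 0.612
gripper_force: 44.8
```

Request:
{"method": "drive_tool", "body": {
  "moves": "0 0 0 0 0 -0.014 0.3;0 0 0 0 0 -0.028 0.3;0 0 0 0 0 -0.042 0.3;0 0 0 0 0 -0.056 0.3;0 0 0 0 0 -0.07 0.3;0 0 0 0 0 -0.084 0.3;0 0 0 0 0 -0.098 0.3;0 0 0 0 0 -0.111 0.3;0 0 0 0 0 -0.111 0.3;0 0 0 0 0 -0.111 0.3"
}}

```text
time_s: 16.65
tool_pos: [0.4826, 0.3448, 0.0958]
eef_rot: [0.0, 0.203, 0.979, 0.0]
contact_force: [-5.0, -3.5, 14.3]
gripper_width: 0.612
gripper_force: 45.1
```

```bash
python3 - <<'E'
from h import *
s=read_state();print(s["contact_force"],s["moment"],s["joint_pos"].round(3));m=tool()[1].as_matrix();print(np.degrees(np.arctan2(m[1,1],m[0,1])))
E
```

```text
[-5.00868439 -3.48485726 14.32639957] [-0.60796506  0.96523397  0.23284794] [-0.174  0.717 -0.838  1.965  0.749  0.802 -0.283]
66.55695961495623
```

Request:
{"method": "drive_tool", "body": {
  "moves": "0 0 -0.003 0 0 0 0.3;0 0 -0.006 0 0 0 0.3;0 0 -0.009 0 0 0 0.3;0 0 -0.012 0 0 0 0.3;0 0 -0.015 0 0 0 0.3;0 0 -0.018 0 0 0 0.3;0 0 -0.018 0 0 0 0.3;0 0 -0.018 0 0 0 0.3"
}}

```text
time_s: 17.32
tool_pos: [0.483, 0.3446, 0.1092]
eef_rot: [0.0, 0.204, 0.979, 0.0]
contact_force: [-1.0, 0.8, -0.3]
gripper_width: 0.609
gripper_force: 44.9
```

The force is about zero, so the cap is free and the tub has stayed put. Lifting.

Request:
{"method": "drive_tool", "body": {
  "moves": "0 0 -0.015 0 0 0 0.3;0 0 -0.03 0 0 0 0.3;0 0 -0.045 0 0 0 0.3;0 0 -0.06 0 0 0 0.3;0 0 -0.075 0 0 0 0.3;0 0 -0.08 0 0 0 0.3;0 0 -0.08 0 0 0 0.3;0 0 -0.08 0 0 0 0.3;0 0 -0.08 0 0 0 0.3;0 0 -0.08 0 0 0 0.3"
}}

```text
time_s: 18.15
tool_pos: [0.4825, 0.3442, 0.1726]
eef_rot: [-0.0, 0.204, 0.979, -0.0]
contact_force: [0.2, -0.3, -0.9]
gripper_width: 0.607
gripper_force: 44.9
```

```bash
python3 - <<'E'
from h import *
a=grab_frame("scene");b=grab_frame("side")
s=read_state();print(s["contact_force"],s["gripper_width"],s["gripper_force"],s["tool_pos"],tool()[1].as_matrix()[2].round(3))
# colour checks without viewing: shift of tub in scene; is neck visible; thermometer head in crock in side view
a0=cv2.imread("pics/scene0.png");cv2.imwrite("pics/a8.png",a);b6=cv2.imread("pics/b6.png")
print("crock region diff",np.abs(b[295:360,285:335].astype(int)-b6[295:360,285:335]).mean())
print("bracket/tub-body diff",np.abs(a[200:222,225:265].astype(int)-a0[200:222,225:265]).mean())
q=cv2.imread("pics/side0.png");print("tub side diff",np.abs(b[168:190,270:305].astype(int)-q[168:190,270:305]).mean())
E
```

```text
[ 0.67049833 -0.27335069 -0.18367771] 0.6112322550978871 44.86366522265598 [0.48251972 0.34435487 0.17266776] [ 0.001 -0.    -1.   ]
crock region diff 2.257025641025641
bracket/tub-body diff 61.653030303030306
tub side diff 4.670995670995671
```

```bash
python3 -c "
from rig import *
print(job_done())"
```

```text
the job is handed in; nothing more can be done
None
```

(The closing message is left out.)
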